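# Change the battery packs of a decorating wheel

## Robot

A 6-joint arm with a two-finger parallel gripper is mounted at the origin on the work surface. World frame = base frame: x ahead of the robot, y to its left, z up, the work surface at z = 0. Lengths are in m, angles in degrees, forces in N, time in s.
With the tool pointing down it reaches from about 0.375 to 0.9 m from the base axis. Payload 3.1 kg.
Tool frame: the origin (TCP) lies at the very end of the fingers, on their centre line; the grasp point (between the pads) lies 19 mm behind it; z points along the fingers, y is the line along which they close (so a half turn about z gives the same grasp; the last joint's range is limited). The gripper opens to 87 mm and grips with 3 to 60 N. Pads are 19 mm wide; open, the fingers measure 117 mm over their backs; the gripper's body (75 mm by 190 mm) begins 51 mm behind the grasp point.
Start: joints at [-10.227, 30.224, 82.088, -0, 67.689, -10.227], TCP at [0.625, 0, 0.223] pointing down, gripper open.
Joint ranges: [-176.69, 176.69], [-43.24, 126.21], [12.49, 139.97], [-82, 262], [0, 151.66], [-163.58, 163.58]. Speed limits (degrees/s): [159.86, 159.86, 180, 180, 180, 180].

## Interface

Orientations are given as a 3x3 rotation matrix whose columns are the frame's x, y, z axes.
In Python, from rig import * gives the robot as it stands.
- The arm moves only by the tool jog_arm, never from a script. Its arguments are lists of equal length, an entry for each row: "delta_pos": the shift along the world's x, y, z in cm, a list of three; "turn": the turn about the world's z in degrees; "grip": the closure, from 0 (fully open) to 1 (shut). In form: {"delta_pos": [[x, y, z], ...], "turn": [turn, ...], "grip": [grip, ...]}. A call has 1 to 12 rows; each row is the pose to reach, as a shift and turn from the pose commanded when the call began; what a row does not reach only later rows make up. A row lasts 1/8 s, in which the tool goes at most 62.5 mm and 10.7 degrees, less where a joint would pass 70% of its speed; a pose out of reach is approached as far as the arm can. A call with a gripper value outside its range is refused whole. The fingers move at their own pace and stop on an object; the grip force is fixed at half the most. Time passes only in rows, so rows that repeat a pose let the fingers close. It gives the time, the measured TCP pose, the force, the opening and the grip force at its end, in the units of the state.
- read_state(): the state, without advancing time (a new reading comes with each control period).
- capture(name): name is "scene" or "side" or "wrist"; returns a dict with "color" (480x640x3 uint8, blue, green, red), "fovy" (degrees; the focal length in pixels is half the picture's height over the tangent of half this angle, whatever the lens; pixels are square), "cx", "cy" (the principal point, pixels), "camera_from_world" (4x4, takes a point from world to camera coordinates). Camera axes: x right, y up, looking along -z (the intrinsics and any distortion apply to the point x, -y, -z); pixel columns grow to the right and rows downward; lengths in m; the calibration is good to about 2 mm. A picture is of the moment at which its call begins. There is no depth.
- hand_in(): hands the job in; it is judged then, once.
The state is a dict: "time_s": time; "joint_positions": joint angles; "qvel": joint speeds; "tau": joint torques, N m; "position": TCP position; "tcp_rot": TCP orientation; "force": force on the tool from outside, world axes, zero at the start; "moment": the same for the moment, N m; "opening": opening from 0.0 (shut) to 1.0 (fully open); "grasp_force": force on a finger pad.
Only numpy, scipy, OpenCV 4.12 (cv2) and the standard library are available. Lean on these libraries where they do the work, as an engineer would, in place of code of your own. Each camera call takes 0.05 s, during which the arm holds its last target. There are 200 camera calls.

## Task

Slide the wheel's power switch off while the spent packs are still in its battery bay. Then move every spent pack from the bay into the wooden tray, lay every fresh pack from the board flat into a nest of the bay (any nest, one pack each), and shut the lid fully so that the two shell halves meet edge to edge. With the lid shut, slide the switch back on; leave the dish, mug and jar alone.

Things in the scene. Friction and masses are not known exactly. Their poses are not given: they have to be found in the camera images.
- unit: the cordless decorating wheel, a white plastic unit fixed to the table: battery bay in front, switch deck at the bay's +y end, round aluminium turntable (radius 88 mm, top 30 mm above the table, 257 mm along own x from the origin) behind. Origin at table height, 28 mm in y from the bay's centre. x points from bay to turntable, roughly away from the robot; z up
- bay (a point): the battery bay, an open tub. The point is the centre of its floor, 14 mm above the table; axes as the unit's. Inside 70 mm (x) by 198 mm (y), walls 4 to 5 mm thick, their rim 22 mm above the floor. It has three nests side by side along y, separated and flanked by flat lands 6 mm above the floor
- nest_1 (a point): centre of the floor of nest 1 of the bay, at y = -56 mm from the bay point; axes as the unit's. A nest is 30 mm wide (y), 70 mm long (x) and 6 mm deep below the lands; a pack lies flat in it with its length along x
- nest_2 (a point): centre of the floor of nest 2 of the bay, at y = 0 mm from the bay point; axes as the unit's. A nest is 30 mm wide (y), 70 mm long (x) and 6 mm deep below the lands; a pack lies flat in it with its length along x
- nest_3 (a point): centre of the floor of nest 3 of the bay, at y = 56 mm from the bay point; axes as the unit's. A nest is 30 mm wide (y), 70 mm long (x) and 6 mm deep below the lands; a pack lies flat in it with its length along x
- lid (a joint): the bay's hinged white upper shell: 0 = shut, rim on rim; 2.5 rad = laid back. Hinge line along the unit's y, 40 mm to +x of the bay point and level with the rim. 80 mm from hinge to free edge, 206 mm long, 22 mm deep outside, walls 2.5 to 4 mm (shut, its flat top is 44 mm above the bay floor). Stiff hinge: it stays where it is left, follows 1 to 2 N along its arc, has no catch
- lid_edge (a point): middle of the outer top edge of the lid, on its free side: 80 mm from the hinge and 22 mm above the rim when shut; its x and z axes turn with the lid
- switch (a joint): the power slide switch, in m: 0 = off, ridge towards the robot (the bay's -x); 0.010 = on, ridge towards the turntable (+x). A sprung detent holds it at either end: about 4.5 N is needed to start it and past half-way it snaps over by itself
- ridge (a point): centre of the top of the switch's ridge, a straight bar 4 mm long (along x, the way it slides), 18 mm wide (y) and standing 5 mm proud of the flat deck in which the switch lies flush. The axes are the bay's
- deck (a point): centre of the flat switch deck's top, at the +y end of the bay, 36 mm above the table (level with the bay's rim); the deck measures 80 mm (x) by 56 mm (y). Off and on put the ridge 5 mm to -x and to +x of this point
- tray_in (a point): a fixed wooden tray for the spent packs; the point is the centre of its inner floor, 4 mm above the table, z up. Inside 212 mm (own x) by 122 mm (y), walls 4 mm thick, 26 mm high from the table
- board: a thin plywood board fixed to the table, 280 mm (own x) by 160 mm (y), 4 mm thick, with the fresh packs on it; origin at its underside. Board and tray may lie on either side
- spent_1_c (a point): spent battery pack, which lies in nest 1 (y = -56 mm) of the bay at the start, if there is one: 60 mm long (own x), 26 mm wide (y), 32 mm tall (z), about 90 g, grey with black end caps, the same either way round; the point is its centre
- spent_2_c (a point): spent battery pack, which lies in nest 2 (y = 0 mm) of the bay at the start, if there is one: 60 mm long (own x), 26 mm wide (y), 32 mm tall (z), about 90 g, grey with black end caps, the same either way round; the point is its centre
- spent_3_c (a point): spent battery pack, which lies in nest 3 (y = 56 mm) of the bay at the start, if there is one: 60 mm long (own x), 26 mm wide (y), 32 mm tall (z), about 90 g, grey with black end caps, the same either way round; the point is its centre
- fresh_1_c (a point): fresh battery pack, which lies on the board at the start, if there is one: 60 mm long (own x), 26 mm wide (y), 32 mm tall (z), about 90 g, grey with black end caps, the same either way round; the point is its centre
- fresh_2_c (a point): fresh battery pack, which lies on the board at the start, if there is one: 60 mm long (own x), 26 mm wide (y), 32 mm tall (z), about 90 g, grey with black end caps, the same either way round; the point is its centre
- fresh_3_c (a point): fresh battery pack, which lies on the board at the start, if there is one: 60 mm long (own x), 26 mm wide (y), 32 mm tall (z), about 90 g, grey with black end caps, the same either way round; the point is its centre
- dish: bystander: ceramic dish on the turntable, 130 mm across, 22 mm high; origin at its underside
- mug: bystander: terracotta mug, 76 mm across, 85 mm high; origin at its underside
- glaze: bystander: glaze jar, 68 mm across, 120 mm high; origin at its underside

How it is judged (in metres and radians):
On the way, in this order (a step that is already met when the one before it is completed fails the run):
1. the switch is off while the spent packs are still in the bay and no lid is shut (value of joint switch below 0.002 m and value of joint lid above 0.3 rad and x of spent_1_c in the frame of bay between -0.008 and 0.008 m and y of spent_1_c in the frame of bay between -0.064 and 0.064 m and z of each of spent_1_c, spent_2_c, spent_3_c in the frame of bay below 0.0195 m and angle between the x axis of each of spent_1_c, spent_2_c, spent_3_c and the x axis of bay, either way round below 0.2 rad and x of spent_2_c in the frame of bay between -0.008 and 0.008 m and y of spent_2_c in the frame of bay between -0.064 and 0.064 m and x of spent_3_c in the frame of bay between -0.008 and 0.008 m and y of spent_3_c in the frame of bay between -0.064 and 0.064 m), for 0.2 s.
2. with the switch still off, the fresh packs lie in the bay, the spent ones in the tray, and the lid is shut (value of joint switch below 0.002 m and value of joint lid below 0.04 rad and x of fresh_1_c in the frame of bay between -0.008 and 0.008 m and y of fresh_1_c in the frame of bay between -0.064 and 0.064 m and z of each of fresh_1_c, fresh_2_c, fresh_3_c in the frame of bay below 0.0195 m and angle between the x axis of each of fresh_1_c, fresh_2_c, fresh_3_c and the x axis of bay, either way round below 0.2 rad and x of fresh_2_c in the frame of bay between -0.008 and 0.008 m and y of fresh_2_c in the frame of bay between -0.064 and 0.064 m and x of fresh_3_c in the frame of bay between -0.008 and 0.008 m and y of fresh_3_c in the frame of bay between -0.064 and 0.064 m and x of spent_1_c in the frame of tray_in between -0.105 and 0.105 m and y of spent_1_c in the frame of tray_in between -0.06 and 0.06 m and z of each of spent_1_c, spent_2_c, spent_3_c in the frame of tray_in below 0.05 m and x of spent_2_c in the frame of tray_in between -0.105 and 0.105 m and y of spent_2_c in the frame of tray_in between -0.06 and 0.06 m and x of spent_3_c in the frame of tray_in between -0.105 and 0.105 m and y of spent_3_c in the frame of tray_in between -0.06 and 0.06 m), for 0.3 s.
3. the switch is on again with the lid shut (value of joint switch above 0.008 m and value of joint lid below 0.04 rad), for 0.3 s.
At the end, for the whole second after the job is handed in: switch beyond 8 of its 10 mm; lid within 0.04 rad of shut; every fresh pack flat in a nest (within 8 mm lengthwise, length along the nest, not on a land); every spent pack inside the tray; all at rest (all of step 3 and x of fresh_1_c in the frame of bay between -0.008 and 0.008 m and y of fresh_1_c in the frame of bay between -0.064 and 0.064 m and z of each of fresh_1_c, fresh_2_c, fresh_3_c in the frame of bay below 0.0195 m and angle between the x axis of each of fresh_1_c, fresh_2_c, fresh_3_c and the x axis of bay, either way round below 0.2 rad and x of fresh_2_c in the frame of bay between -0.008 and 0.008 m and y of fresh_2_c in the frame of bay between -0.064 and 0.064 m and x of fresh_3_c in the frame of bay between -0.008 and 0.008 m and y of fresh_3_c in the frame of bay between -0.064 and 0.064 m and x of spent_1_c in the frame of tray_in between -0.105 and 0.105 m and y of spent_1_c in the frame of tray_in between -0.06 and 0.06 m and z of each of spent_1_c, spent_2_c, spent_3_c in the frame of tray_in below 0.05 m and x of spent_2_c in the frame of tray_in between -0.105 and 0.105 m and y of spent_2_c in the frame of tray_in between -0.06 and 0.06 m and x of spent_3_c in the frame of tray_in between -0.105 and 0.105 m and y of spent_3_c in the frame of tray_in between -0.06 and 0.06 m and linear speed of each of fresh_1, fresh_2, fresh_3, spent_1, spent_2, spent_3 below 0.02 m/s); the robot touches nothing.
It fails at once if the dish is pushed more than 30 mm or tipped (distance of dish from where it was at the start of the episode above 0.03 m or angle between dish's own z axis and vertical above 0.4 rad).
It fails at once if the mug is pushed more than 30 mm or tipped (distance of mug from where it was at the start of the episode above 0.03 m or angle between mug's own z axis and vertical above 0.4 rad).
It fails at once if the glaze is pushed more than 30 mm or tipped (distance of glaze from where it was at the start of the episode above 0.03 m or angle between glaze's own z axis and vertical above 0.4 rad).
Of spent_1, spent_2, spent_3 only 2 to 3 are there at a start; the rules pass over those that are not, and their reading is None.
Of fresh_1, fresh_2, fresh_3 only 2 to 3 are there at a start; the rules pass over those that are not, and their reading is None.
At some moment in a run one of fresh_1, fresh_2, fresh_3 may be knocked a few centimetres aside while the robot is not near it.
Once in a run the grip may slacken for a moment while it holds something.
It also fails if it takes over 210 s, if anything falls off the work surface, if the arm or the gripper's body presses on something with over 40 N, if the wrist force passes 120 N, or if a joint passes its speed limit or range.

## Working session

There is one attempt and no reset: what is moved stays moved. The work goes in short steps, Python scripts to look and compute and a tool call to move; the robot and the scene stay as the last step left them, time stands still between calls to the robot, and variables do not carry over. Pictures are saved under pics/ and viewed, at most 14 in all, crops included, and the job is handed in when it is done.

Besides the shell and the picture viewer there is one more tool, called after "Emit:" in YAML: its name, and indented under it one key for each argument. jog_arm: Moves the arm, as the interface text tells. Its arguments: {"type":"object","properties":{"delta_pos":{"type":"array"},"turn":{"type":"array"},"grip":{"type":"array"}},"required":["delta_pos","turn","grip"]}

```bash
ls; mkdir -p pics
cat > h.py <<'E'
from rig import *
import numpy as np, cv2
def snap(n,f):
    c=capture(n); cv2.imwrite(f'pics/{f}.png',c['color']); np.save(f'pics/{f}.npy',dict(c),allow_pickle=True); return c
def load(f): return np.load(f'pics/{f}.npy',allow_pickle=True).item()
def ray(c,u,v):
    f=240/np.tan(np.radians(c['fovy'])/2); M=np.array(c['camera_from_world']); R=M[:3,:3]
    d=R.T@np.array([(u-c['cx'])/f,-(v-c['cy'])/f,-1]); return -R.T@M[:3,3],d
def atz(c,u,v,z):
    o,d=ray(c,u,v); return o+d*(z-o[2])/d[2]
def proj(c,P):
    f=240/np.tan(np.radians(c['fovy'])/2); M=np.array(c['camera_from_world']); p=M[:3,:3]@np.array(P)+M[:3,3]
    return c['cx']+f*p[0]/-p[2], c['cy']-f*p[1]/-p[2]
def tri(*obs):
    A=0;b=0
    for c,u,v in obs:
        o,d=ray(c,u,v); d=d/np.linalg.norm(d); P=np.eye(3)-np.outer(d,d); A=A+P; b=b+P@o
    return np.linalg.solve(A,b)
E
python3 - <<'E'
from h import *
for n in ("scene","side","wrist"):
    c=snap(n,n+'0'); print(n,[k for k in c],c['fovy'],c['cx'],c['cy'],np.round(c['camera_from_world'],3).tolist())
print(read_state())
E
```

```text
pics
scene ['color', 'fovy', 'cx', 'cy', 'camera_from_world'] 49.708087875533316 319.3101717851925 239.01463604315092 [[-0.762, 0.647, -0.021, 0.446], [-0.436, -0.488, 0.756, 0.18], [0.479, 0.586, 0.654, -1.304], [0.0, 0.0, 0.0, 1.0]]
side ['color', 'fovy', 'cx', 'cy', 'camera_from_world'] 57.31996985150882 316.89784642214386 234.7979177945386 [[0.993, -0.114, 0.011, -0.593], [0.067, 0.653, 0.754, -0.112], [-0.093, -0.749, 0.656, -0.894], [0.0, 0.0, 0.0, 1.0]]
wrist ['color', 'fovy', 'cx', 'cy', 'camera_from_world'] 65.23596237583563 316.71532169207865 236.87821812145785 [[1.0, -0.0, -0.003, -0.624], [-0.0, 0.957, -0.29, 0.036], [0.003, 0.29, 0.957, -0.392], [0.0, 0.0, 0.0, 1.0]]
{'time_s': 0.15, 'joint_positions': array([-1.02260970e+01,  3.02668864e+01,  8.21403513e+01, -2.89792329e-03,
        6.76882147e+01, -1.02284788e+01]), 'qvel': array([-0.00893021, -0.12878842, -0.30263462, -0.07653872, -0.00419088,
       -0.08044262]), 'tau': array([ 9.14956272e-04, -4.40429199e+01, -1.76841742e+01,  6.33679633e-02,
        5.52540855e-02, -1.06930895e-04]), 'position': array([6.24434590e-01, 1.30025304e-04, 2.21790155e-01]), 'tcp_rot': array([[-6.06054404e-05,  9.99998641e-01, -1.64779989e-03],
       [ 9.99999967e-01,  6.10170000e-05,  2.49714016e-04],
       [ 2.49814221e-04, -1.64778470e-03, -9.99998611e-01]]), 'force': array([-0.42271681,  0.73912468,  0.030026  ]), 'moment': array([-0.00347552, -0.06903815,  0.02219797]), 'grasp_force': 0.0, 'opening': 0.9988216535154882}
```

View pics/scene0.png

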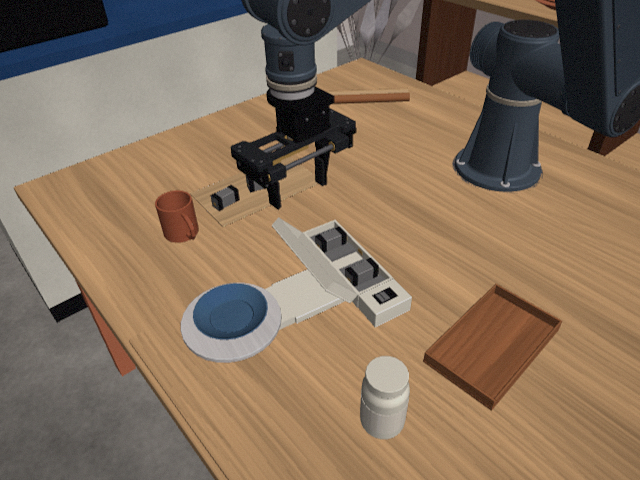

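View pics/side0.png

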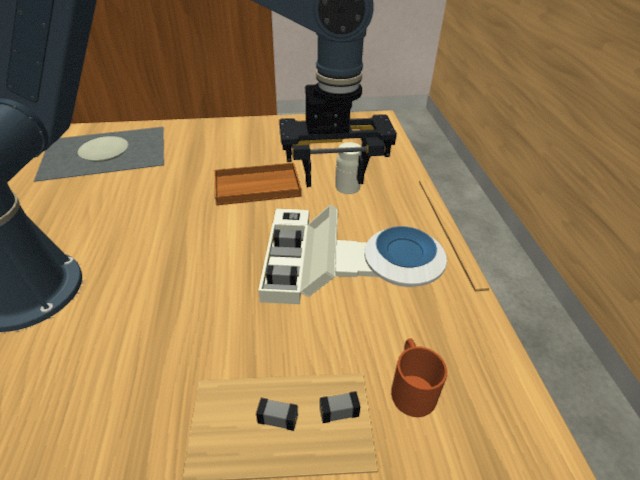

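View pics/wrist0.png

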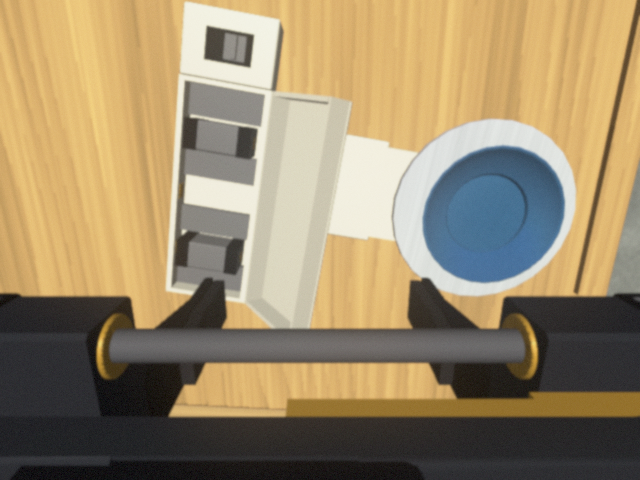

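Run:
```python
from h import *
w=load('wrist0');s=load('side0');c=load('scene0')
for n,p in dict(dTL=(184,3),dTR=(282,20),dBR=(273,89),dBL=(180,73),bBL=(167,291),bBR=(245,302),slotL=(206,46),slotR=(252,48)).items(): print(n,np.round(atz(w,*p,.036),4))
for n,p in dict(f1c=(277,413),f2c=(340,406)).items(): print(n,np.round(atz(s,*p,.03),4))
for n,p in dict(b1=(200,377),b2=(368,376),b3=(375,471),b4=(186,474)).items(): print(n,np.round(atz(s,*p,.004),4))
for n,p in dict(t1=(215,172),t2=(298,165),t3=(300,193),t4=(218,202)).items(): print(n,np.round(atz(s,*p,.026),4))
for n,p in dict(t1=(496,287),t2=(560,325),t3=(491,404),t4=(425,358)).items(): print(n,np.round(atz(c,*p,.026),4))
print('tri bay corner -x-y', tri((w,167,291),(s,262,291)), 'deck far-x', tri((w,184,3),(s,275,211)),'lidTopcorner+y',tri((w,350,98),(s,338,209)),'lid -y',tri((w,308,330),(s,306,294)))
a=cv2.resize(w['color'][0:310,160:360],None,fx=3,fy=3,interpolation=cv2.INTER_CUBIC)
a=cv2.resize(w['color'][0:200,160:360],None,fx=3,fy=3,interpolation=cv2.INTER_CUBIC)
b=cv2.resize(s['color'][200:310,250:350],None,fx=2,fy=2)
b=cv2.resize(s['color'][365:480,180:380],None,fx=3,fy=3,interpolation=cv2.INTER_CUBIC)
cv2.imwrite('pics/crop1.png',np.vstack([a[:250],b]))
```

```text
dTL [0.5162 0.173  0.036 ]
dTR [0.5959 0.1606 0.036 ]
dBR [0.5867 0.1074 0.036 ]
dBL [0.5074 0.1203 0.036 ]
bBL [ 0.4725 -0.0839  0.036 ]
bBR [ 0.551  -0.0961  0.036 ]
slotL [0.5315 0.1412 0.036 ]
slotR [0.5701 0.1396 0.036 ]
f1c [ 0.4967 -0.3317  0.03  ]
f2c [ 0.5944 -0.331   0.03  ]
b1 [ 0.369  -0.2405  0.004 ]
b2 [ 0.6537 -0.2695  0.004 ]
b3 [ 0.6329 -0.4211  0.004 ]
b4 [ 0.3622 -0.3951  0.004 ]
t1 [0.3618 0.3644 0.026 ]
t2 [0.5873 0.3777 0.026 ]
t3 [0.5815 0.2451 0.026 ]
t4 [0.3771 0.2273 0.026 ]
t1 [0.3741 0.2565 0.026 ]
t2 [0.3682 0.3816 0.026 ]
t3 [0.5826 0.395  0.026 ]
t4 [0.5931 0.2752 0.026 ]
tri bay corner -x-y [ 0.47617895 -0.08415254  0.03638143] deck far-x [0.51453362 0.17482943 0.0281953 ] lidTopcorner+y [0.65191938 0.0969177  0.0829318 ] lid -y [ 0.58899997 -0.11715138  0.05128774]
```

View pics/crop1.png

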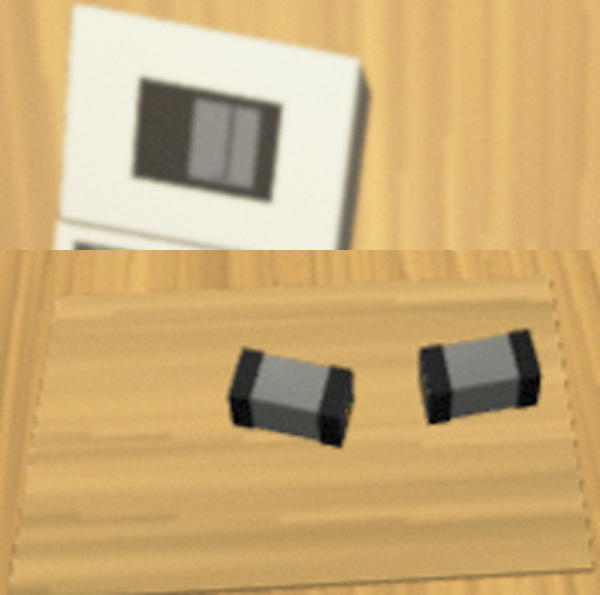

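Emit:
jog_arm:
  delta_pos:
    - [-2, 6, 0]
    - [-4.6, 12, 0]
    - [-4.6, 13.6, -4]
    - [-4.6, 13.6, -10]
    - [-4.6, 13.6, -15]
    - [-4.6, 13.6, -15]
    - [-4.6, 13.6, -15]
  turn: [-5, -9.4, -9.4, -9.4, -9.4, -9.4, -9.4]
  grip: [1, 1, 1, 1, 1, 1, 1]

```text
time_s: 1.02
position: [0.5802, 0.136, 0.0738]
tcp_rot: [[0.163, 0.987, 0.002], [0.987, -0.163, 0.0], [0.0, 0.002, -1.0]]
force: [-0.3, 0.1, 0.7]
opening: 0.282
grasp_force: 0.0
```

Run:
```python
from h import *
w=snap('wrist','w1'); s=snap('side','s1'); st=read_state(); print(st['position'],st['tcp_rot'],st['force'])
a=w['color'][150:400,150:500]
b=cv2.resize(s['color'][160:310,230:380],None,fx=3,fy=3,interpolation=cv2.INTER_CUBIC)
a=cv2.copyMakeBorder(a,0,200,0,0,0)
cv2.imwrite('pics/c2.png',np.hstack([a,b]))
```

```text
[0.58104268 0.13602801 0.07507349] [[ 1.63533526e-01  9.86525026e-01  5.01582398e-03]
 [ 9.86537220e-01 -1.63536722e-01  2.30995770e-04]
 [ 1.04815452e-03  4.91052149e-03 -9.99987394e-01]] [-0.07527794  0.53362128  0.58797853]
```

View pics/c2.png

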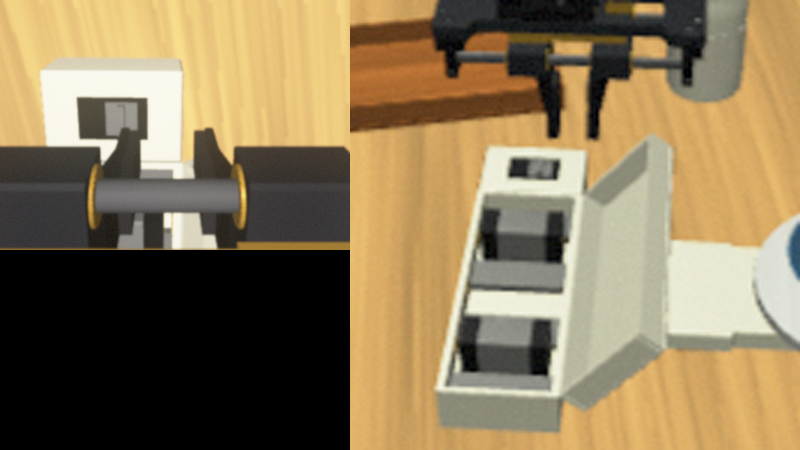

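Run:
```python
from h import *
w=load('w1')
ex=np.array([.9866,-.1633]);ey=np.array([.1633,.9866]);D=np.array([.5516,.1403])
for n,p in dict(TL=(193,220),TR=(332,220),BR=(332,310),slotL=(228,267),slotR=(297,268),slL=(255,267),slR=(289,268),mid=(274,268),slT=(262,247),slB=(262,288)).items():
    q=atz(w,*p,.036); d=q[:2]-D; print(n,np.round(q,4),'local',np.round([d@ex,d@ey],4))
print('tip proj',proj(w,read_state()['position']))
```

```text
TL [0.5185 0.1746 0.036 ] local [-0.0382  0.0285]
TR [0.594  0.1621 0.036 ] local [0.0382 0.0284]
BR [0.5856 0.1077 0.036 ] local [ 0.0389 -0.0266]
slotL [0.5311 0.1445 0.036 ] local [-0.0209  0.0008]
slotR [0.5699 0.1374 0.036 ] local [0.0185 0.0001]
slL [0.5463 0.1419 0.036 ] local [-0.0055  0.0008]
slR [0.5654 0.1381 0.036 ] local [0.014  0.0001]
mid [0.5569 0.1396 0.036 ] local [0.0054 0.0001]
slT [0.5528 0.1531 0.036 ] local [-0.0009  0.0128]
slB [0.5476 0.1285 0.036 ] local [-0.002  -0.0123]
tip proj (np.float64(316.68821129291206), np.float64(297.567416306564))
```

Emit:
jog_arm:
  delta_pos:
    - [0, 0, -1]
    - [0, 0, -2]
    - [0, 0, -2]
    - [0, 0, -2]
    - [0, 0, -2]
  turn: [0, 0, 0, 0, 0]
  grip: [1, 1, 1, 1, 1]

```text
time_s: 1.75
position: [0.5792, 0.1361, 0.0527]
tcp_rot: [[0.163, 0.987, 0.0], [0.987, -0.163, 0.0], [0.0, 0.0, -1.0]]
force: [1.0, 0.8, 0.6]
opening: 0.004
grasp_force: 0.0
```

Emit:
jog_arm:
  delta_pos:
    - [0, 0, -1.5]
    - [0, 0, -1.5]
    - [-0.5, 0.08, -1.5]
    - [-1.0, 0.16, -1.5]
    - [-1.3, 0.21, -1.5]
    - [-1.6, 0.26, -1.5]
    - [-1.8, 0.3, -1.5]
    - [-1.8, 0.3, -1.5]
  turn: [0, 0, 0, 0, 0, 0, 0, 0]
  grip: [1, 1, 1, 1, 1, 1, 1, 1]

```text
time_s: 2.75
position: [0.5603, 0.1392, 0.0376]
tcp_rot: [[0.164, 0.987, -0.002], [0.987, -0.164, 0.0], [-0.0, -0.002, -1.0]]
force: [-0.0, 0.5, 0.1]
opening: 0.007
grasp_force: 0.0
```

Run:
```python
from h import *
w=snap('wrist','w2');s=snap('side','s2'); st=read_state(); print(st['position'],st['force'])
a=cv2.resize(w['color'][180:320,200:400],None,fx=2,fy=2)
b=cv2.resize(s['color'][190:260,260:360],None,fx=4,fy=4,interpolation=cv2.INTER_CUBIC)
cv2.imwrite('pics/c3.png',np.hstack([a,b]))
```

```text
[0.5592155  0.13925801 0.0373929 ] [-0.76266217  0.04129486  0.17967631]
```

View pics/c3.png

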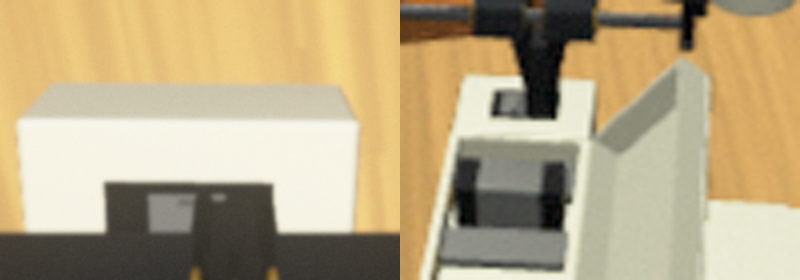

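Emit:
jog_arm:
  delta_pos:
    - [-0.2, 0.03, 0]
    - [-0.4, 0.07, 0]
    - [-0.6, 0.1, 0]
    - [-0.6, 0.1, 0]
    - [-0.6, 0.1, 0]
  turn: [0, 0, 0, 0, 0]
  grip: [1, 1, 1, 1, 1]

```text
time_s: 3.48
position: [0.5557, 0.14, 0.0376]
tcp_rot: [[0.163, 0.987, 0.001], [0.987, -0.163, 0.0], [0.0, 0.001, -1.0]]
force: [1.8, -0.9, -1.0]
opening: 0.008
grasp_force: 1.2
```

Run:
```python
from h import *
w=snap('wrist','w3'); st=read_state(); print(st['position'],st['force'])
a=cv2.resize(w['color'][180:320,200:400],None,fx=3,fy=3,interpolation=cv2.INTER_CUBIC)
cv2.imwrite('pics/c4.png',a)
```

```text
[0.5557     0.14000301 0.03767333] [ 1.90656915  0.1535791  -1.17952498]
```

View pics/c4.png

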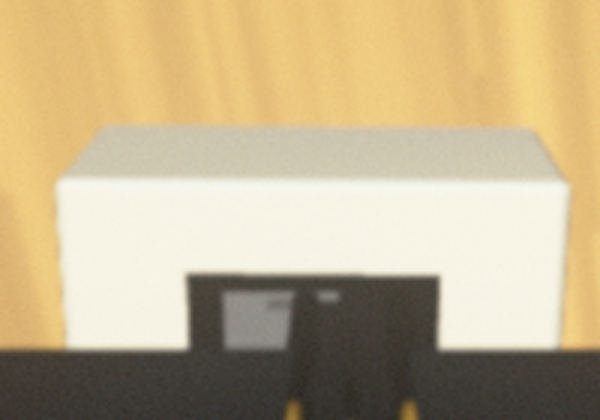

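Emit:
jog_arm:
  delta_pos:
    - [0.3, 0, 0]
    - [0.3, 0, 3]
    - [0, 0, 9]
    - [0, -1, 12]
    - [-1, -4, 12]
    - [-1.6, -7.4, 12]
    - [-1.6, -7.4, 12]
    - [-1.6, -7.4, 12]
    - [-1.6, -7.4, 12]
    - [-1.6, -7.4, 12]
    - [-1.6, -7.4, 12]
    - [-1.6, -7.4, 12]
  turn: [0, 0, 10, 20, 30, 40, 50, 60, 70, 80, 90, 90]
  grip: [1, 1, 1, 0.52, 0.52, 0.52, 0.52, 0.52, 0.52, 0.52, 0.52, 0.52]

```text
time_s: 5.03
position: [0.5381, 0.0663, 0.1573]
tcp_rot: [[-0.986, 0.165, -0.002], [0.165, 0.986, 0.0], [0.002, 0.0, -1.0]]
force: [-0.2, 0.0, 0.4]
opening: 0.478
grasp_force: 0.0
```

Run:
```python
from h import *
w=snap('wrist','w4'); st=read_state(); print(st['position'],st['tcp_rot'],st['joint_positions'])
print(proj(w,[.5393,.0663,.046]),proj(w,st['position']))
```

```text
[0.53825879 0.06622318 0.15738565] [[-9.86070282e-01  1.66321499e-01 -1.59957841e-03]
 [ 1.66321163e-01  9.86071576e-01  3.41957437e-04]
 [ 1.63417368e-03  7.11503240e-05 -9.99998662e-01]] [-4.80344407e+00  2.90295050e+01  9.76495058e+01  1.47571200e-02
  5.34139580e+01 -8.52382410e+01]
(np.float64(318.331790530145), np.float64(233.8717427651803)) (np.float64(318.88122534522677), np.float64(297.38155306808716))
```

View pics/w4.png

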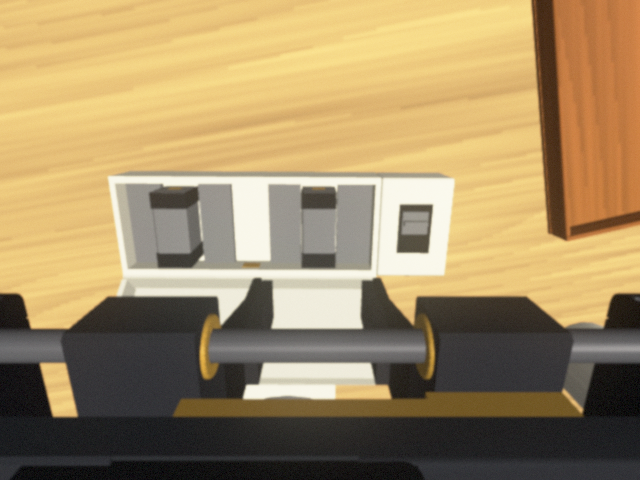

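Emit:
jog_arm:
  delta_pos:
    - [0.1, 0, -6]
    - [0.1, 0, -10]
    - [0.1, 0, -13.3]
    - [0.1, 0, -13.3]
    - [0.1, 0, -13.3]
    - [0.1, 0, -13.3]
    - [0.1, 0, -13.3]
    - [0.1, 0, -13.3]
    - [0.1, 0, -13.3]
  turn: [0, 0, 0, 0, 0, 0, 0, 0, 0]
  grip: [0.52, 0.52, 0.52, 0.52, 1, 1, 1, 1, 1]

```text
time_s: 6.2
position: [0.5402, 0.0661, 0.0251]
tcp_rot: [[-0.987, 0.163, 0.001], [0.163, 0.987, 0.0], [-0.001, 0.0, -1.0]]
force: [-1.1, 0.4, 4.4]
opening: 0.297
grasp_force: 30.0
```

Run:
```python
from h import *
w=load('w4'); ex=np.array([.9866,-.1633]);ey=np.array([.1633,.9866]);B=np.array([.5302,.0111])
for n,p,z in [('p1top',(171,197),.046),('p1topleft',(152,207),.046),('p3top l',(303,207),.046),('p3top r',(335,207),.046),('tray corner',(568,238),.026),('tray corner top?',(552,236),.026),('tray edge',(533,0),.026)]:
    q=atz(w,*p,z)[:2]-B; print(n,np.round(q+B,4),np.round([q@ex,q@ey],4))
```

```text
p1top [ 0.4933 -0.0364] [-0.0287 -0.0529]
p1topleft [ 0.4982 -0.0524] [-0.0212 -0.0679]
p3top l [0.5168 0.0585] [-0.0209  0.0446]
p3top r [0.5208 0.082 ] [-0.0208  0.0684]
tray corner [0.5825 0.2665] [0.0099 0.2606]
tray corner top? [0.5786 0.2536] [0.0081 0.2471]
tray edge [0.4043 0.2386] [-0.1614  0.2039]
```

Emit:
jog_arm:
  delta_pos:
    - [0, 0, 3]
    - [0, 0, 7]
    - [-0.4, 3, 10]
    - [-0.8, 8, 10]
    - [-1.2, 13, 10]
    - [-1.6, 18, 10]
    - [-2, 22, 10]
    - [-2.2, 25.1, 10]
    - [-2.2, 25.1, 10]
  turn: [0, 0, 3, 6, 9, 12, 14, 14, 14]
  grip: [1, 1, 1, 1, 1, 1, 1, 1, 1]

```text
time_s: 7.32
position: [0.5173, 0.319, 0.1241]
tcp_rot: [[-0.996, -0.084, -0.0], [-0.084, 0.996, 0.0], [0.0, 0.0, -1.0]]
force: [0.9, 0.4, -1.3]
opening: 0.296
grasp_force: 30.0
```

Run:
```python
from h import *
w=snap('wrist','w5'); s=snap('side','s5'); st=read_state(); print(st['position'])
cv2.imwrite('pics/c5.png',np.hstack([cv2.resize(w['color'],(480,360)),cv2.resize(s['color'],(480,360))[:,130:450]]))
```

```text
[0.51739262 0.31663733 0.12405182]
```

View pics/c5.png

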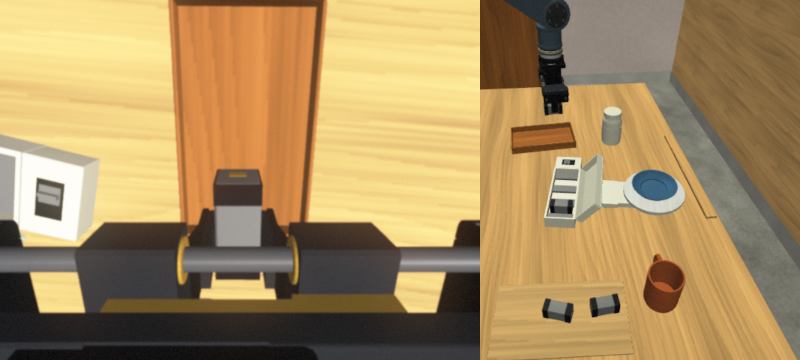

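Run:
```python
from h import *
w=load('w5');s=load('s5');c=load('scene0')
for p in [(233,4),(433,4),(410,310),(240,302)]: print(np.round(atz(w,*p,.026),4))
for p in [(365,122),(370,140)]: print('jar',np.round(atz(s,*[(130+611-480)/.75 if 0 else (130+x-480)/.75 if 0 else x for x in p],.0),4))
cv2.imwrite('pics/t.png',w['color'])
for p in [(216,172),(298,165),(218,202),(300,193)]: print('side',np.round(atz(s,*p,.026),4))
```

```text
[0.3731 0.2545 0.026 ]
[0.3629 0.3763 0.026 ]
[0.5697 0.3944 0.026 ]
[0.5737 0.2636 0.026 ]
jar [0.8355 0.665  0.    ]
jar [0.8271 0.5431 0.    ]
side [0.3645 0.3641 0.026 ]
side [0.5873 0.3777 0.026 ]
side [0.3771 0.2273 0.026 ]
side [0.5815 0.2451 0.026 ]
```

Emit:
jog_arm:
  delta_pos:
    - [0, 0, -5]
    - [0, 0, -9]
    - [0, 0, -10.9]
    - [0, 0, -10.9]
    - [0, 0, -10.9]
    - [0, 0, -10.9]
    - [0, 0, -10.9]
    - [0, 0, -5]
    - [0, 0, 0]
  turn: [0, 0, 0, 0, 0, 0, 0, 0, 0]
  grip: [1, 1, 1, 1, 0.5, 0.5, 0.5, 0.5, 0.5]

```text
time_s: 8.55
position: [0.5178, 0.317, 0.1254]
tcp_rot: [[-0.997, -0.08, -0.001], [-0.08, 0.997, -0.0], [0.001, -0.0, -1.0]]
force: [2.1, 0.1, 0.3]
opening: 0.496
grasp_force: 0.0
```

Emit:
jog_arm:
  delta_pos:
    - [0, -6, 0]
    - [0, -12, 0]
    - [0.1, -18, 0]
    - [0.2, -24, 0]
    - [0.3, -30, 0]
    - [0.3, -36.1, 0]
    - [0.3, -36.1, 0]
    - [0.3, -36.1, -5]
    - [0.3, -36.1, -9]
    - [0.3, -36.1, -10]
    - [0.3, -36.1, -10]
    - [0.3, -36.1, -10]
  turn: [-3, -6, -9, -12, -14, -14, -14, -14, -14, -14, -14, -14]
  grip: [0.52, 0.52, 0.52, 0.52, 0.52, 0.52, 0.52, 0.52, 0.52, 0.52, 0.52, 1]

```text
time_s: 10.05
position: [0.5221, -0.0438, 0.0259]
tcp_rot: [[-0.987, 0.163, 0.003], [0.163, 0.987, -0.001], [-0.003, -0.0, -1.0]]
force: [0.1, -0.2, 0.4]
opening: 0.43
grasp_force: 0.0
```

Emit:
jog_arm:
  delta_pos:
    - [0, 0, 0]
    - [0, 0, 0]
    - [0, 0, 0]
    - [0, 0, 4]
    - [0, 0, 10]
    - [-1.3, 6, 10]
    - [-2.6, 12, 10]
    - [-4, 18, 10]
    - [-6, 24, 10]
    - [-8, 30, 10]
    - [-9.4, 35.7, 10]
    - [-9.4, 35.7, 10]
  turn: [0, 0, 0, 0, 0, 3, 6, 9, 12, 14, 14, 14]
  grip: [1, 1, 1, 1, 1, 1, 1, 1, 1, 1, 1, 1]

```text
time_s: 11.55
position: [0.4253, 0.3167, 0.1248]
tcp_rot: [[-0.996, -0.087, 0.001], [-0.087, 0.996, 0.001], [-0.001, 0.001, -1.0]]
force: [-0.6, -0.1, -0.7]
opening: 0.293
grasp_force: 30.0
```

Emit:
jog_arm:
  delta_pos:
    - [0, 0, -5]
    - [0, 0, -9]
    - [0, 0, -10.8]
    - [0, 0, -10.8]
    - [0, 0, -10.8]
    - [0, 0, -10.8]
    - [0, 0, -10.8]
    - [0, 0, -5]
    - [0, 0, 0]
    - [0.5, -6, 1]
    - [1, -12, 2]
    - [1.5, -18, 3]
  turn: [0, 0, 0, 0, 0, 0, 0, 0, 0, -5, -10, -14]
  grip: [1, 1, 1, 1, 0.5, 0.5, 0.5, 0.5, 0.5, 0.5, 0.5, 0.5]

```text
time_s: 13.05
position: [0.4421, 0.1316, 0.1554]
tcp_rot: [[-0.986, 0.164, 0.002], [0.164, 0.986, -0.0], [-0.002, 0.0, -1.0]]
force: [1.2, 0.7, 0.4]
opening: 0.496
grasp_force: 0.0
```

Emit:
jog_arm:
  delta_pos:
    - [2, -6, 0]
    - [4, -12, 0]
    - [6, -18, 1]
    - [8, -24, 2]
    - [10, -30, 3]
    - [12, -36, 3]
    - [12, -42, 3]
    - [12, -46.5, 3]
    - [12, -46.5, 3]
    - [12, -46.5, 3]
  turn: [0, 0, 0, 0, 0, 0, 4, 9, 9, 9]
  grip: [0.5, 0.5, 0.5, 0.5, 0.5, 0.5, 0.5, 0.5, 0.5, 0.5]

```text
time_s: 14.3
position: [0.5613, -0.3312, 0.1843]
tcp_rot: [[-1.0, 0.008, -0.001], [0.008, 1.0, 0.001], [0.001, 0.001, -1.0]]
force: [-0.5, 0.4, 1.3]
opening: 0.499
grasp_force: 0.0
```

Run:
```python
from h import *
w=snap('wrist','w6'); s=snap('side','s6'); c=snap('scene','c6'); st=read_state(); print(st['position'],st['tcp_rot'][:,1])
cv2.imwrite('pics/c6.png',np.hstack([w['color'][60:380,120:620],cv2.resize(s['color'][100:480,100:450],(295,320))]))
```

```text
[ 0.56190966 -0.33012087  0.18458492] [5.43210328e-03 9.99984915e-01 8.13930526e-04]
```

View pics/c6.png

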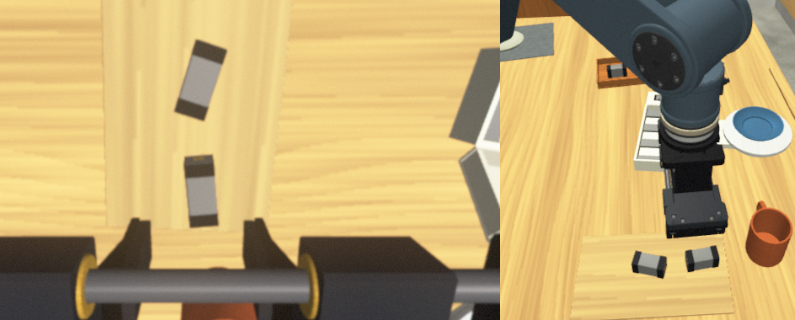

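Run:
```python
from h import *
w=load('w6');s=load('s6')
def rect(P):
    Q=np.array([atz(w,x+120,y+60,.036)[:2] for x,y in P]); print(np.round(Q,4).tolist()); c=Q.mean(0)
    print('c',c,[np.linalg.norm(Q[i]-Q[(i+1)%4]).round(4) for i in range(4)]); d=Q[3]-Q[0]; e=Q[2]-Q[1]; v=d+e; print('ang',np.degrees(np.arctan2(v[1],v[0])))
rect([(197,39),(227,50),(205,120),(176,111)])
rect([(185,163),(213,162),(217,226),(190,228)])
# triangulation of f1 centre of the top from side view : s crop scale
f=np.array
def sp(x,y): return (100+(x-500)*350/295,100+y*380/320)
print('f1',tri((w,201+120,80+60),(s,*sp(651,259))),'f2',tri((w,201+120,195+60),(s,*sp(702,253))))
```

```text
[[0.4639, -0.331], [0.4722, -0.3075], [0.527, -0.3249], [0.5194, -0.3487]]
c [ 0.49561495 -0.32802752] [np.float64(0.0249), np.float64(0.0575), np.float64(0.025), np.float64(0.0582)]
ang -17.658297960073412
[[0.5636, -0.3421], [0.5629, -0.3181], [0.6225, -0.3143], [0.6242, -0.3386]]
c [ 0.59328187 -0.32827415] [np.float64(0.024), np.float64(0.0597), np.float64(0.0244), np.float64(0.0607)]
ang 3.4817566964417224
f1 [ 0.49766964 -0.32773009  0.03768933] f2 [ 0.59269924 -0.32801636  0.04010251]
```

Emit:
jog_arm:
  delta_pos:
    - [3.1, 0.3, -5]
    - [3.1, 0.3, -10]
    - [3.1, 0.3, -15]
    - [3.1, 0.3, -17]
    - [3.1, 0.3, -17]
    - [3.1, 0.3, -17]
    - [3.1, 0.3, -17]
    - [3.1, 0.3, -17]
    - [3.1, 0.3, -17]
    - [3.1, 0.3, -14]
    - [3.1, 0.3, -8]
  turn: [4, 4, 4, 4, 4, 4, 4, 4, 4, 4, 4]
  grip: [0.5, 0.5, 0.5, 0.5, 0.5, 1, 1, 1, 1, 1, 1]

```text
time_s: 15.82
position: [0.5908, -0.3277, 0.1026]
tcp_rot: [[-0.998, -0.063, -0.006], [-0.063, 0.998, 0.004], [0.005, 0.005, -1.0]]
force: [1.2, -0.3, -0.7]
opening: 0.298
grasp_force: 30.0
```

Emit:
jog_arm:
  delta_pos:
    - [-1, 5, 2]
    - [-3, 11, 2]
    - [-5, 17, 2]
    - [-6, 23, 2]
    - [-7.15, 28.5, 2]
    - [-7.15, 28.5, 2]
    - [-7.15, 28.5, 2]
    - [-7.15, 28.5, -3]
    - [-7.15, 28.5, -5]
    - [-7.15, 28.5, -5]
  turn: [-3, -6, -9, -13, -13, -13, -13, -13, -13, -13]
  grip: [1, 1, 1, 1, 1, 1, 1, 1, 1, 1]

```text
time_s: 17.08
position: [0.5212, -0.0455, 0.0531]
tcp_rot: [[-0.986, 0.166, -0.002], [0.166, 0.986, 0.0], [0.002, 0.0, -1.0]]
force: [-0.1, 0.3, -1.5]
opening: 0.294
grasp_force: 30.0
```

Run:
```python
from h import *
w=snap('wrist','w7'); st=read_state(); print(st['position'],st['tcp_rot'][:,1],st['grasp_force'],st['opening'])
cv2.imwrite('pics/c7.png',w['color'][100:330,150:550])
```

```text
[ 0.52202712 -0.0455319   0.0542094 ] [ 1.65381986e-01  9.86229575e-01 -1.54109329e-04] 29.996415674686432 0.293472488151234
```

View pics/c7.png

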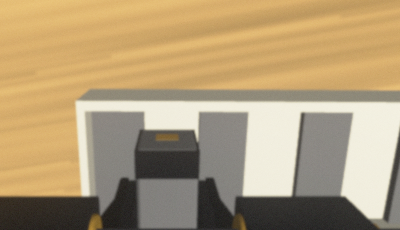

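Emit:
jog_arm:
  delta_pos:
    - [0, 0.1, -1.5]
    - [0, 0.1, -2.5]
    - [0, 0.1, -2.9]
    - [0, 0.1, -2.9]
    - [0, 0.1, -2.9]
  turn: [0, 0, 0, 0, 0]
  grip: [1, 1, 1, 1, 1]

```text
time_s: 17.75
position: [0.5221, -0.0432, 0.0263]
tcp_rot: [[-0.987, 0.163, 0.001], [0.163, 0.987, -0.001], [-0.002, -0.0, -1.0]]
force: [-0.3, -1.7, 5.2]
opening: 0.295
grasp_force: 30.0
```

Emit:
jog_arm:
  delta_pos:
    - [0, 0, 0]
    - [0, 0, 0]
    - [0, 0, 0]
    - [0, 0, 3]
    - [0, 0, 8]
    - [0, 0, 12]
    - [0, -6, 14]
    - [0, -11, 16]
    - [0, -17, 16]
    - [0, -23, 16]
    - [0, -28.5, 16]
    - [0, -28.5, 16]
  turn: [0, 0, 0, 0, 0, 0, 0, 0, 0, 0, 0, 0]
  grip: [0.5, 0.5, 0.5, 0.5, 0.5, 0.5, 0.5, 0.5, 0.5, 0.5, 0.5, 0.5]

```text
time_s: 19.25
position: [0.5214, -0.3326, 0.1853]
tcp_rot: [[-0.986, 0.168, 0.001], [0.168, 0.986, -0.002], [-0.002, -0.002, -1.0]]
force: [-1.0, -0.1, -0.5]
opening: 0.499
grasp_force: 0.0
```

Run:
```python
from h import *
w=snap('wrist','w8'); s=snap('side','s8');st=read_state(); print(st['position'],st['tcp_rot'][:,1])
cv2.imwrite('pics/c8.png',np.hstack([w['color'][0:310,120:600],cv2.resize(s['color'][205:308,240:346],(320,310),interpolation=cv2.INTER_CUBIC)]))
```

```text
[ 0.52072291 -0.32770649  0.18481806] [0.16477782 0.98632932 0.00165366]
```

View pics/c8.png

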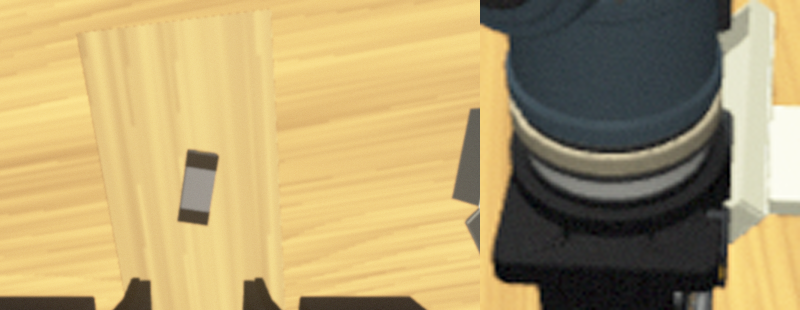

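Run:
```python
from h import *
w=load('w8')
P=[(188,150),(218,154),(207,225),(178,221)]
Q=np.array([atz(w,x+120,y,.036)[:2] for x,y in P]); c=Q.mean(0); v=Q[3]-Q[0]+Q[2]-Q[1]
print(c,np.degrees(np.arctan2(v[1],v[0])),[np.linalg.norm(Q[i]-Q[(i+1)%4]).round(4) for i in range(4)])
```

```text
[ 0.49499641 -0.32863546] -18.037158493231317 [np.float64(0.0246), np.float64(0.0604), np.float64(0.0251), np.float64(0.0601)]
```

Emit:
jog_arm:
  delta_pos:
    - [-2.65, 0, -5]
    - [-2.65, 0, -10]
    - [-2.65, 0, -15]
    - [-2.65, 0, -17.1]
    - [-2.65, 0, -17.1]
    - [-2.65, 0, -17.1]
    - [-2.65, 0, -17.1]
    - [-2.65, 0, -17.1]
    - [-2.65, 0, -17.1]
    - [-2.65, 0, -14]
    - [-2.65, 0, -8]
  turn: [-8.5, -8.5, -8.5, -8.5, -8.5, -8.5, -8.5, -8.5, -8.5, -8.5, -8.5]
  grip: [0.5, 0.5, 0.5, 0.5, 0.5, 1, 1, 1, 1, 1, 1]

```text
time_s: 20.72
position: [0.4932, -0.3266, 0.1042]
tcp_rot: [[-0.951, 0.308, -0.005], [0.308, 0.951, 0.005], [0.006, 0.003, -1.0]]
force: [0.3, -1.0, -0.6]
opening: 0.295
grasp_force: 30.0
```

Emit:
jog_arm:
  delta_pos:
    - [0.5, 5, 2]
    - [1, 11, 2]
    - [2, 17, 2]
    - [3, 23, 2]
    - [4, 29, 2]
    - [4.45, 35, 2]
    - [4.45, 39.4, 2]
    - [4.45, 39.4, 2]
    - [4.45, 39.4, -3]
    - [4.45, 39.4, -5]
    - [4.45, 39.4, -5]
    - [4.45, 39.4, -5]
  turn: [3, 6, 8.5, 8.5, 8.5, 8.5, 8.5, 8.5, 8.5, 8.5, 8.5, 8.5]
  grip: [1, 1, 1, 1, 1, 1, 1, 1, 1, 1, 1, 1]

```text
time_s: 22.22
position: [0.5402, 0.0652, 0.0562]
tcp_rot: [[-0.986, 0.164, 0.001], [0.164, 0.986, -0.0], [-0.001, -0.0, -1.0]]
force: [1.3, -0.2, -1.4]
opening: 0.295
grasp_force: 30.0
```

Emit:
jog_arm:
  delta_pos:
    - [0, 0.05, -1.5]
    - [0, 0.05, -2.5]
    - [0, 0.05, -3]
    - [0, 0.05, -3]
    - [0, 0.05, -3]
  turn: [0, 0, 0, 0, 0]
  grip: [1, 1, 1, 1, 1]

```text
time_s: 22.85
position: [0.5389, 0.0665, 0.0259]
tcp_rot: [[-0.987, 0.163, -0.001], [0.163, 0.987, -0.0], [0.001, -0.0, -1.0]]
force: [-2.5, -0.0, 5.7]
opening: 0.295
grasp_force: 30.0
```

Emit:
jog_arm:
  delta_pos:
    - [0, 0, 0]
    - [0, 0, 0]
    - [0, 0, 0]
    - [0, 0, 3]
    - [0, 0, 8]
    - [0, 0, 13]
    - [0, -5, 13]
    - [0, -5, 13]
    - [0, -5, 13]
  turn: [0, 0, 0, 0, 0, 0, 0, 0, 0]
  grip: [0.5, 0.5, 0.5, 0.5, 0.5, 0.5, 0.5, 0.5, 0.5]

```text
time_s: 23.98
position: [0.5389, 0.0167, 0.1552]
tcp_rot: [[-0.986, 0.164, -0.001], [0.164, 0.986, 0.001], [0.001, 0.0, -1.0]]
force: [-0.5, 0.5, 0.1]
opening: 0.495
grasp_force: 0.0
```

Run:
```python
from h import *
w=snap('wrist','w9'); s=snap('side','s9');st=read_state(); print(st['position'],st['tcp_rot'][:,1])
cv2.imwrite('pics/c9.png',np.hstack([w['color'][150:400,100:500],cv2.resize(s['color'][120:310,200:380],(390,412),interpolation=cv2.INTER_CUBIC)[162:]]) if 0 else np.hstack([cv2.copyMakeBorder(w['color'][150:400,100:500],0,170,0,0,0),cv2.resize(s['color'][130:310,200:360],(373,420),interpolation=cv2.INTER_CUBIC)]))
```

```text
[0.53886764 0.01735748 0.15490136] [1.62804709e-01 9.86658244e-01 3.68402847e-04]
```

View pics/c9.png

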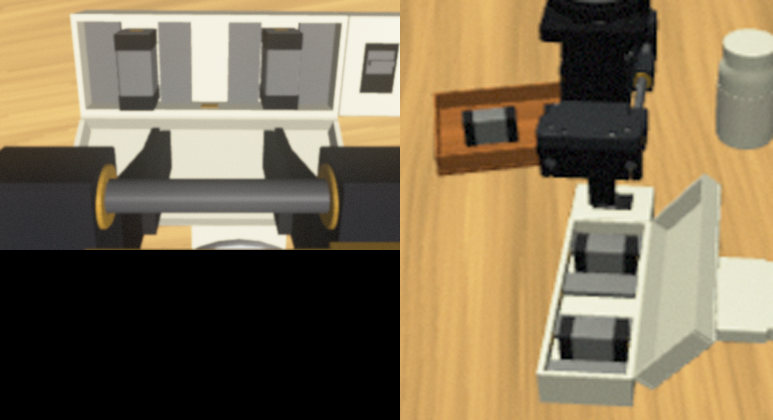

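Run:
```python
from h import *
s=load('s9');w=load('w9')
ex=np.array([.9866,-.1633,0]);ey=np.array([.1633,.9866,0]);B=np.array([.5302,.0111,.014])
def L(x,y,z): return B+ex*x+ey*y+np.array([0,0,z])
for th in (2.2,2.5):
  c,sn=np.cos(th),np.sin(th)
  for y in (-.103,.103):
    print(th,y,'rim',np.round(proj(s,L(.04-.08*c,y,.022+.08*sn)),1),'outer',np.round(proj(s,L(.04-.08*c+.022*sn,y,.022+.08*sn+.022*c)),1), 'hinge',np.round(proj(s,L(.04,y,.022)),1))
```

```text
2.2 -0.103 rim [325.4 270. ] outer [334.8 275.4] hinge [300.3 292.5]
2.2 0.103 rim [328.7 202.7] outer [336.6 207.7] hinge [307.3 224.6]
2.5 -0.103 rim [334.3 276.8] outer [341.  283.5] hinge [300.3 292.5]
2.5 0.103 rim [336.1 209.1] outer [341.7 215.6] hinge [307.3 224.6]
```

Run:
```python
from h import *
w=load('w9');w0=load('wrist0')
ex=np.array([.9866,-.1633,0]);ey=np.array([.1633,.9866,0]);B=np.array([.5302,.0111,.014])
def L(x,y,z): return B+ex*x+ey*y+np.array([0,0,z])
for th in (2.1,2.2,2.3,2.4,2.5):
  c,sn=np.cos(th),np.sin(th)
  for n,v,ys in (('w9',w,[-.03]),('w0',w0,[-.103,.103])):
   for y in ys:
    print(th,n,y,'rim',np.round(proj(v,L(.04-.08*c,y,.022+.08*sn)),1),'outer',np.round(proj(v,L(.04-.08*c+.022*sn,y,.022+.08*sn+.022*c)),1))
```

```text
2.1 w9 -0.03 rim [262.3 364. ] outer [265.6 377.6]
2.1 w0 -0.103 rim [279.3 346.9] outer [301.8 342.8]
2.1 w0 0.103 rim [319.   92.3] outer [344.8  98. ]
2.2 w9 -0.03 rim [263.6 368.5] outer [267.1 378.4]
2.2 w0 -0.103 rim [287.4 345.1] outer [308.1 339.8]
2.2 w0 0.103 rim [328.3  94.4] outer [351.4  99.9]
2.3 w9 -0.03 rim [265.  371.7] outer [268.5 378.1]
2.3 w0 -0.103 rim [294.9 342.9] outer [313.5 336.5]
2.3 w0 0.103 rim [336.6  96.4] outer [356.9 101.5]
2.4 w9 -0.03 rim [266.3 373.5] outer [269.8 376.6]
2.4 w0 -0.103 rim [301.6 340.3] outer [318. 333.]
2.4 w0 0.103 rim [343.9  98.3] outer [361.2 102.9]
2.5 w9 -0.03 rim [267.7 374.1] outer [271.1 374.1]
2.5 w0 -0.103 rim [307.4 337.4] outer [321.5 329.3]
2.5 w0 0.103 rim [350. 100.] outer [364.4 104.2]
```

Emit:
jog_arm:
  delta_pos:
    - [4, -1, 0]
    - [9, -2, 0]
    - [11.6, -2.6, 0]
    - [11.6, -2.6, 0]
    - [11.6, -2.6, 0]
    - [11.6, -2.6, 0]
    - [11.6, -2.6, -4]
    - [11.6, -2.6, -8.1]
    - [11.6, -2.6, -8.1]
  turn: [0, 0, 0, 0, 0, 0, 0, 0, 0]
  grip: [1, 1, 1, 1, 1, 1, 1, 1, 1]

```text
time_s: 25.2
position: [0.6517, -0.0086, 0.0716]
tcp_rot: [[-0.987, 0.163, -0.009], [0.163, 0.987, 0.002], [0.009, 0.0, -1.0]]
force: [0.0, 1.2, -0.0]
opening: 0.007
grasp_force: 0.0
```

Emit:
jog_arm:
  delta_pos:
    - [-1, 0.17, 0]
    - [-2, 0.33, 0.3]
    - [-3, 0.5, 0.8]
    - [-4, 0.66, 1.3]
    - [-5, 0.83, 1.8]
    - [-6, 1, 2.2]
    - [-7, 1.16, 2.5]
    - [-8, 1.32, 2.5]
    - [-8.8, 1.46, 2.5]
  turn: [0, 0, 0, 0, 0, 0, 0, 0, 0]
  grip: [1, 1, 1, 1, 1, 1, 1, 1, 1]

```text
time_s: 26.32
position: [0.5657, 0.0055, 0.0991]
tcp_rot: [[-0.987, 0.163, -0.002], [0.163, 0.987, 0.0], [0.002, 0.0, -1.0]]
force: [1.3, -0.4, 0.2]
opening: 0.002
grasp_force: 0.9
```

Run:
```python
from h import *
s=snap('side','s10');st=read_state(); print(st['position'],st['force'])
cv2.imwrite('pics/c10.png',cv2.resize(s['color'][100:310,220:420],None,fx=2.8,fy=2.8,interpolation=cv2.INTER_CUBIC))
```

```text
[0.56407117 0.00584436 0.0986659 ] [0.12452753 0.26722925 1.51204462]
```

View pics/c10.png

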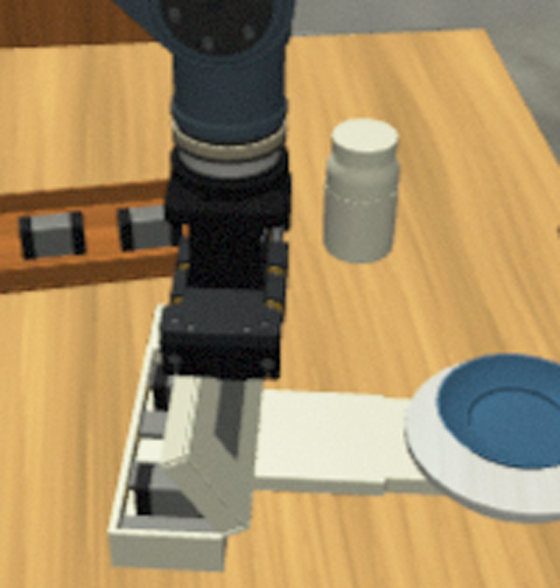

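Emit:
jog_arm:
  delta_pos:
    - [-1, 0.17, 0]
    - [-2, 0.33, 0]
    - [-3, 0.5, -0.2]
    - [-3.95, 0.65, -0.5]
    - [-3.95, 0.65, -1.2]
    - [-3.95, 0.65, -2]
    - [-3.95, 0.65, -2.8]
    - [-3.95, 0.65, -3.4]
    - [-3.95, 0.65, -3.7]
    - [-3.95, 0.65, -3.9]
  turn: [0, 0, 0, 0, 0, 0, 0, 0, 0, 0]
  grip: [1, 1, 1, 1, 1, 1, 1, 1, 1, 1]

```text
time_s: 27.62
position: [0.5277, 0.0117, 0.0602]
tcp_rot: [[-0.987, 0.163, -0.001], [0.163, 0.987, 0.0], [0.001, -0.0, -1.0]]
force: [-1.4, 0.7, 2.0]
opening: 0.003
grasp_force: 0.8
```

Emit:
jog_arm:
  delta_pos:
    - [0, 0, -0.1]
    - [0, 0, -0.2]
    - [0, 0, -0.3]
    - [0, 0, -0.4]
    - [0, 0, -0.4]
  turn: [0, 0, 0, 0, 0]
  grip: [1, 1, 1, 1, 1]

```text
time_s: 28.25
position: [0.528, 0.0117, 0.0583]
tcp_rot: [[-0.987, 0.163, 0.001], [0.163, 0.987, -0.0], [-0.001, -0.0, -1.0]]
force: [-4.1, 0.7, 15.0]
opening: 0.009
grasp_force: 7.1
```

Emit:
jog_arm:
  delta_pos:
    - [0, 0, 2]
    - [0, 0, 4]
    - [0.1, 5, 5]
    - [0.1, 10, 5]
    - [0.15, 13.2, 5]
    - [0.15, 13.2, 5]
    - [0.15, 13.2, 2]
    - [0.15, 13.2, 0]
    - [0.15, 13.2, -1.2]
    - [0.15, 13.2, -1.9]
    - [0.15, 13.2, -1.9]
    - [0.15, 13.2, -1.9]
  turn: [0, 0, 0, 0, 0, 0, 0, 0, 0, 0, 0, 0]
  grip: [1, 1, 1, 1, 1, 1, 1, 1, 1, 1, 1, 1]

```text
time_s: 29.75
position: [0.5299, 0.1436, 0.0381]
tcp_rot: [[-0.987, 0.163, 0.001], [0.163, 0.987, 0.0], [-0.001, 0.0, -1.0]]
force: [0.1, 0.2, -0.2]
opening: 0.003
grasp_force: 0.0
```

Now push +x about 17 mm.

Emit:
jog_arm:
  delta_pos:
    - [0.4, -0.07, 0]
    - [0.8, -0.13, 0]
    - [1.1, -0.18, 0]
    - [1.3, -0.21, 0]
    - [1.5, -0.25, 0]
    - [1.6, -0.26, 0]
    - [1.6, -0.26, 0]
  turn: [0, 0, 0, 0, 0, 0, 0]
  grip: [1, 1, 1, 1, 1, 1, 1]

```text
time_s: 30.62
position: [0.542, 0.1416, 0.0374]
tcp_rot: [[-0.987, 0.163, -0.007], [0.163, 0.987, 0.001], [0.007, -0.001, -1.0]]
force: [-7.5, 2.5, 5.1]
opening: 0.003
grasp_force: 3.8
```

Emit:
jog_arm:
  delta_pos:
    - [0.15, -0.02, 0]
    - [0.3, -0.05, 0]
    - [0.3, -0.05, 0]
    - [0.3, -0.05, 0]
  turn: [0, 0, 0, 0]
  grip: [1, 1, 1, 1]

```text
time_s: 31.12
position: [0.5422, 0.1415, 0.0373]
tcp_rot: [[-0.986, 0.163, -0.013], [0.163, 0.987, 0.001], [0.013, -0.001, -1.0]]
force: [-11.2, 3.7, 10.4]
opening: 0.004
grasp_force: 5.8
```

Emit:
jog_arm:
  delta_pos:
    - [-0.6, 0.1, 0]
    - [-0.8, 0.1, 3]
    - [-0.8, 0.1, 8]
    - [-0.8, 0.1, 12]
    - [-0.8, 0.1, 12]
    - [-0.8, 0.1, 12]
  turn: [0, 0, 0, 0, 0, 0]
  grip: [1, 1, 1, 1, 1, 1]

```text
time_s: 31.88
position: [0.5409, 0.1413, 0.1572]
tcp_rot: [[-0.987, 0.163, 0.001], [0.163, 0.987, -0.0], [-0.001, -0.0, -1.0]]
force: [0.3, 0.6, -0.3]
opening: 0.002
grasp_force: 0.0
```

```bash
cat > p.py <<'E'
from h import *
ex=np.array([.9866,-.1633,0]);ey=np.array([.1633,.9866,0]);D=np.array([.5516,.1403,.036])
def prof(c,y):
    g=cv2.cvtColor(c['color'],cv2.COLOR_BGR2GRAY); o=[]
    for x in range(-26,27,2):
        u,v=proj(c,D+ex*x/1000+ey*y); o.append(int(g[int(round(v)),int(round(u))]) if 0<=v<480 and 0<=u<640 else -1)
    return o
E
python3 - <<'E'
from p import *
w=snap('wrist','w11'); s=snap('side','s11'); st=read_state(); print(st['position'],st['force'])
print(list(range(-26,27,2)))
for n,c in (('w4 off',load('w4')),('w11',w),('s0 on',load('side0')),('s6 off',load('s6')),('s10',load('s10')),('s11',s)):
    for y in (-.005,.005): print(n,y,prof(c,y))
E
```

```text
[0.53984809 0.14130476 0.15612187] [ 0.01068816  0.57994161 -0.36376763]
[-26, -24, -22, -20, -18, -16, -14, -12, -10, -8, -6, -4, -2, 0, 2, 4, 6, 8, 10, 12, 14, 16, 18, 20, 22, 24, 26]
w4 off -0.005 [248, 247, 228, 114, 81, 90, 152, 156, 156, 136, 150, 156, 154, 152, 144, 96, 78, 77, 79, 79, 78, 79, 148, 242, 246, 247, 246]
w4 off 0.005 [248, 248, 227, 115, 81, 86, 151, 156, 156, 139, 151, 154, 157, 157, 143, 95, 80, 80, 84, 79, 78, 77, 147, 242, 247, 247, 247]
w11 -0.005 [237, 238, 228, 93, 70, 73, 72, 71, 73, 71, 79, 134, 141, 140, 122, 124, 139, 140, 140, 130, 82, 70, 129, 229, 237, 235, 235]
w11 0.005 [237, 237, 228, 91, 70, 70, 69, 70, 71, 69, 78, 136, 139, 141, 118, 124, 139, 139, 140, 131, 87, 68, 131, 229, 235, 237, 237]
s0 on -0.005 [236, 237, 237, 178, 68, 40, 41, 44, 41, 41, 38, 87, 106, 103, 88, 83, 83, 107, 121, 105, 68, 40, 156, 156, 223, 235, 234]
s0 on 0.005 [236, 236, 202, 111, 39, 39, 42, 39, 41, 34, 89, 125, 125, 139, 136, 126, 126, 134, 134, 134, 98, 46, 77, 202, 234, 234, 234]
s6 off -0.005 [252, 252, 252, 214, 83, 70, 142, 170, 153, 153, 85, 108, 122, 91, 55, 50, 50, 51, 53, 52, 52, 57, 55, 55, 59, 58, 57]
s6 off 0.005 [252, 252, 235, 137, 52, 52, 130, 163, 167, 169, 148, 157, 157, 122, 62, 51, 53, 50, 50, 56, 53, 56, 52, 57, 57, 57, 57]
s10 -0.005 [65, 59, 59, 62, 60, 60, 57, 57, 85, 85, 63, 55, 49, 53, 53, 54, 54, 57, 57, 60, 57, 58, 58, 58, 56, 56, 62]
s10 0.005 [59, 69, 71, 65, 57, 57, 54, 55, 54, 48, 58, 58, 58, 53, 55, 55, 55, 57, 57, 57, 55, 58, 56, 52, 55, 55, 60]
s11 -0.005 [231, 230, 230, 231, 232, 227, 221, 221, 222, 222, 231, 230, 230, 230, 230, 231, 231, 229, 229, 229, 230, 230, 230, 230, 231, 229, 230]
s11 0.005 [231, 232, 194, 105, 37, 37, 38, 40, 43, 35, 86, 121, 121, 133, 131, 122, 124, 126, 126, 129, 90, 37, 74, 196, 229, 229, 228]
```

Run:
```python
from rig import *
print(hand_in())
```

```text
the job is handed in; nothing more can be done
None
```

The job is handed in, with no verdict returned: I switched the wheel off, moved both spent packs to the tray, seated both fresh packs in nests 1 and 3, shut the lid, and switched it back on. The switch was confirmed on in the images; the lid was judged shut only from its firm 15 N stop at 58 mm, the expected shut height.

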